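# Unclamp the tested alternator regulator and show its brushes to the inspection camera

### The arm

A 6-joint arm with a two-finger parallel gripper is mounted at the origin on the work surface. World frame = base frame: x ahead of the robot, y to its left, z up, the work surface at z = 0. Lengths are in mm, angles in degrees, forces in N, time in s.
With the tool pointing down it reaches from about 300 to 850 mm from the base axis. Payload 4.2 kg.
Tool frame: the origin (TCP) lies between the finger pads; the fingertips stand 14 mm ahead of it and the grasp point (between the pads) lies 5 mm behind it; z points along the fingers, y is the line along which they close (so a half turn about z gives the same grasp; the last joint's range is limited). The gripper opens to 91 mm and grips with 3 to 60 N. Pads are 32 mm wide; open, the fingers measure 118 mm over their backs; the gripper's body (76 mm by 178 mm) begins 60 mm behind the grasp point.
Start: joints at [72.25, 18.312, 89.639, -0, 72.044, -1.146], TCP at [164.314, 551.038, 227.976] pointing down, gripper open.
Joint ranges: [-177.97, 177.97], [-48.28, 115.42], [12.27, 149.76], [-77.06, 257.06], [2.81, 150.46], [-146.56, 146.56]. Speed limits (degrees/s): [147.25, 147.25, 180, 180, 180, 180].

### API

Orientations are given as [roll, pitch, yaw] about the fixed x, y, z axes, in that order (R = Rz(yaw) Ry(pitch) Rx(roll)).
In Python, from workcell import * gives the robot as it stands. The module is installed in compiled form; this text tells all that it offers.
- The arm moves only by the tool send_rows, never from a script. Its argument "deltas" is a list of rows, each a list of 2 entries, a list of its own where there are three numbers: the shift along the tool's x, y, z normalised to -1 to 1, where 1 is 0.5 m, then the turn, a rotation vector about the tool's x, y, z normalised to -1 to 1, where 1 is 0.5 rad. A call has 1 to 10 rows; each row shifts and turns the commanded pose from where the row before left it, along the tool's axes as they then stand; what a row does not reach is not made up. A row lasts 1/10 s, in which the tool goes at most 50 mm and 8.59 degrees, less where a joint would pass 70% of its speed; a pose out of reach is approached as far as the arm can. A call with a number of a shift or a turn outside -1 to 1 is refused whole. A call with a gripper value outside its range is refused whole. "grip" is the closure, from 0 (fully open) to 1 (shut), set as the call begins (left out, the last holds). The fingers move at their own pace and stop on an object; "grip_force" is the grip in N (left out, the last holds). Time passes only in rows, so rows that do not move let the fingers close. It gives the time, the measured TCP pose, the force, the opening and the grip force at its end, in the units of the state.
- state(): the state, without advancing time (a new reading comes with each control period).
- grab_frame(name): name is "scene" or "top" or "wrist"; returns the picture (400x640x3 uint8, red, green, blue); there is no depth.
- calibration(name): a dict with "mtx" (3x3 intrinsics, pixels), "R" (3x3) and "t" (3): a world point X has camera coordinates R X + t. Camera axes: x right, y down, z forward; pixel columns grow to the right and rows downward; lengths in mm; the calibration is good to about 2 mm. A picture is of the moment at which its call begins: read the wrist's pose just before it. calibration takes no time and is no camera call; for the wrist camera it gives the pose at the moment of the call.
- job_done(): hands the job in; it is judged then, once.
Trained networks look in the newest picture that a camera, given by its name, has taken for a name from the list of things; names that differ only in an ending like _2 or _b are one class to them, and where a whole thing is asked for, a point or a joint stands for the part that bears it (a point fixed in the world has none). Each returns a list of dicts, best first, with "p" (0 to 1); they miss things now and then, are a little off and sometimes report something else, mostly with a low value. They report only what shows in the picture. A call takes as long as a camera call.
- trace(camera, label): "pixels" (400x640 bool, what is visible of it) and "bbox" ([left, top, width, height] in pixels, round what is visible of it).
The state is a dict: "time_s": time; "qpos": joint angles; "qvel": joint speeds; "effort": joint torques, N m; "ee_pos": TCP position; "ee_rot": TCP orientation; "force": force on the tool from outside, world axes, zero at the start; "torque": the same for the moment, N m; "gripper_width": finger opening in mm; "gripper_force": force on a finger pad.
Only numpy, scipy, OpenCV 4.12 (cv2) and the standard library are available. Lean on these libraries where they do the work, as an engineer would, in place of code of your own. Each camera call takes 0.05 s, during which the arm holds its last target. There are 200 camera calls.

### The job

The black regulator in the blue test nest has passed its bench test: turn the red clamp knob clockwise until it clicks over and the clamp stays swung open, then lift the regulator out and hold it up in front of the inspection camera for a picture of its brushes. Hold it upright with the two-brush face square to the lens, centred on the lens at lens height, with that face 12 cm from the glass (right above the yellow ring on the camera's base), and finish there, still holding it motionless in the gripper and clear of everything else. Leave the other things on the bench where they are.

Things in the scene. Friction and masses are not known exactly. Their poses are not given: they have to be found in the camera images.
- nest: fixed test nest: blue plate 120 x 210 x 12 mm (x, y, z), origin under its centre on the bench, z up. At x 0, y -45 mm an aluminium socket 53 x 75 mm, top 33 mm above the bench, its pocket (21 mm deep, 1.5 mm play all round) holding the regulator's foot; at x 0, y +60 mm a steel post 36 mm across carrying the swing clamp
- clamp (a joint): swing clamp and knob on the post, rad: 0 = clamped (arm over the regulator's ear), grows clockwise seen from above, stops at 0 and 1.3. Over-centre detent: springs back to 0 until 0.65, then snaps on and stays at 1.3 = open, arm swung to the nest's -x side. Needs up to 0.17 N m. Steel arm 18 mm wide, reaches 73 mm from the axis, 43.5 to 51.5 mm above the bench
- knob_grip (a point): on the clamp's vertical turning axis, 73.5 mm above the bench, amid the red grip bar: 14 mm thick along this point's x, 50 mm long along its y, from 51.5 to 89.5 mm above the bench. The steel arm and the white mark on the bar point to -y. The frame turns with the knob; at joint 0 it is parallel to the nest's
- regulator: loose black regulator, 110 to 210 g, upright in the nest: body 26 thick (x) x 44 wide (y) x 72 mm tall (z); origin under its centre, 12 mm above the bench in the nest; +x is the brush face; in the nest its axes are parallel to the nest's. An ear sticks out 22 mm on each y side, 22 to 30 mm above the origin; the 44 mm sides above the ears are plain and can be gripped
- brush_face (a point): middle of the regulator's brush face, 14 mm ahead of its origin along x, 48 mm up, axes as the regulator's. White plate 40 x 40 mm with two copper-coloured brushes (8 mm wide, 14 mm high, sticking out 9 mm), 9 mm either side of this point. The back has grey ribs
- inspection_camera: fixed camera on a stand; origin on the bench under the centre of the yellow ring (52 mm across) on its base; z up, +x from the ring towards the camera. Grey base 100 x 8 mm from x -60 to 230 mm; post 22 mm across at x 185; white camera 56 mm wide, x 150 to 225, 172 to 228 mm above the bench; black lens barrel 48 mm across, looking level towards -x
- lens (a point): centre of the lens glass: 120 mm along the camera's x from the ring's centre, 200 mm above the bench
- focus (a point): point in the air right above the yellow ring, 200 mm above the bench, on the lens axis and 120 mm ahead of the glass: where the middle of the brush face belongs. Axes as the camera's: x towards the lens, z up
- pulley: bystander: loose steel belt pulley lying flat, 60 mm across, 34 mm high, origin under its centre
- screwdriver: bystander: loose screwdriver lying along its x between the nest and the camera
- spray_can: bystander: loose yellow can, 56 mm across, 190 mm high, origin under its centre, at the far side
- worn_regulator: bystander: a worn grey regulator of the same shape lying on its back in the grey scrap tray far to the right; not the one wanted
- bolt_jar: bystander: loose jar with red cap, 68 mm across, 85 mm high, far to the right
- wrench: bystander: loose wrench lying far to the left

How it is judged:
By the outcome, as a careful person would: the job done as asked, in the order asked, and still so for the second after the job is handed in, while the arm keeps its last pose, push and grip.
It also fails if it takes over 58 s, if anything falls off the work surface, if the arm or the gripper's body presses on something with over 40 N, if the wrist force passes 120 N, or if a joint passes its speed limit or range.

## Working session

There is one attempt and no reset: what is moved stays moved. The work goes in short steps, Python scripts to look and compute and a tool call to move; the robot and the scene stay as the last step left them, time stands still between calls to the robot, and variables do not carry over. Pictures are saved under pics/ and viewed, at most 10 in all, crops included, and the job is handed in when it is done.

Besides the shell and the picture viewer there is one more tool, called after "Call:" as name(argument=value, ...) on one line, values as JSON. send_rows: Moves the arm, as the interface text tells. Scaled input: -1 to 1 covers 0.5 m each way for a shift and 0.5 rad each way for a turn. Its arguments: {"type":"object","properties":{"deltas":{"type":"array","items":{"type":"array"}},"grip":{"type":"number"},"grip_force":{"type":"number"}},"required":["deltas"]}

```bash
mkdir -p pics
python3 - <<'E'
from workcell import *
import cv2,numpy as np
for n in("scene","top"):
    im=grab_frame(n);cv2.imwrite(f"pics/{n}0.png",im[:,:,::-1])
    np.save(n+".npy",im)
    c=calibration(n);print(n,c)
    for l in("nest","clamp","regulator","inspection_camera","pulley","screwdriver","spray_can"):
        print(l,[(r["bbox"],round(r["p"],2)) for r in trace(n,l)][:2])
s=state();print(s)
E
```

```text
scene {'mtx': array([[373.27197726,   0.        , 319.70406431],
       [  0.        , 373.27197726, 197.70736089],
       [  0.        ,   0.        ,   1.        ]]), 'R': array([[ 0.39512322,  0.91859761, -0.00748817],
       [ 0.78509026, -0.34190677, -0.51646205],
       [-0.47698106,  0.19818726, -0.85627734]]), 't': array([-209.9182683 , -384.12079615, 1859.46483857])}
nest [([340.2, 154.1, 51.5, 40.3], 0.83)]
clamp []
regulator [([349.4, 165.0, 20.3, 18.2], 0.55)]
inspection_camera [([254.4, 210.1, 52.8, 62.1], 0.68), ([320.7, 203.4, 15.3, 24.2], 0.31)]
pulley [([307.1, 173.8, 11.3, 14.3], 0.47)]
screwdriver [([322.3, 207.1, 12.2, 16.7], 0.55)]
spray_can [([332.5, 230.8, 18.0, 33.7], 0.65)]
top {'mtx': array([[498.06496563,   0.        , 320.74451315],
       [  0.        , 498.06496563, 202.06729438],
       [  0.        ,   0.        ,   1.        ]]), 'R': array([[ 0.02019167, -0.99959398, -0.02010378],
       [-0.99615811, -0.01840032, -0.085618  ],
       [ 0.08521332,  0.02175532, -0.99612519]]), 't': array([   4.20650849,  606.94187046, 1655.94399997])}
nest [([214.4, 
[... 354 characters left out ...]
 227.8, 23.6, 13.8], 0.31)]
{'time_s': 0.8, 'qpos': array([ 7.22507388e+01,  1.83086247e+01,  8.96389767e+01, -2.99498832e-05,
        7.20440758e+01, -1.14759793e+00]), 'qvel': array([ 0.03444739,  0.01754991, -0.01995786, -0.01869201, -0.06104639,
        0.02307273]), 'effort': array([ 2.73887827e-04, -4.12303627e+01, -2.32221347e+01,  7.26364204e-02,
        3.78562824e-02, -1.37666271e-05]), 'ee_pos': array([164.30544925, 551.03557088, 228.00894795]), 'ee_rot': array([1.79991679e+02, 1.95177359e-04, 1.63398346e+02]), 'force': array([-0.21224618, -0.19567163, -0.38051181]), 'torque': array([ 0.03354092,  0.00481822, -0.00070576]), 'gripper_force': 0.0, 'gripper_width': 91.07284334354334}
```

View pics/scene0.png

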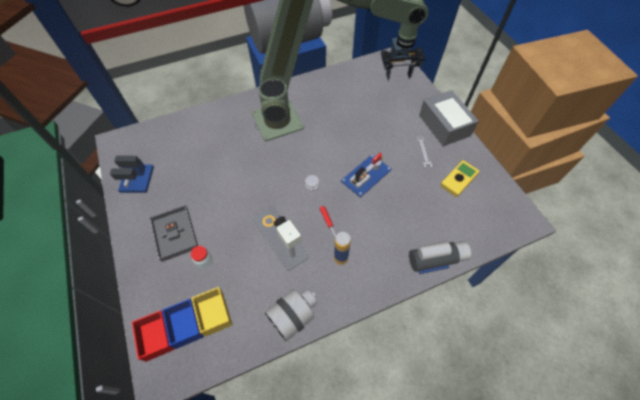

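View pics/top0.png

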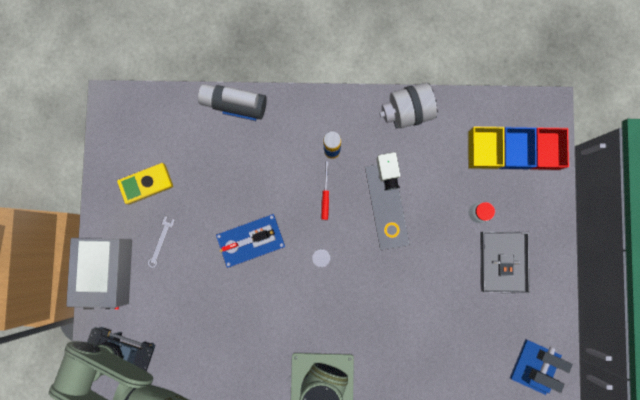

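```bash
cat > h.py <<'E'
from workcell import *
import cv2,numpy as np
from scipy.spatial.transform import Rotation as Ro
def ray(c,uv,z):
    uv=np.atleast_2d(uv).astype(float)
    d=np.c_[uv,np.ones(len(uv))]@np.linalg.inv(c["mtx"]).T@c["R"]
    o=-c["R"].T@c["t"]
    return o+d*((z-o[2])/d[:,2])[:,None]
def proj(c,X):
    p=(np.atleast_2d(X)@c["R"].T+c["t"])@c["mtx"].T
    return p[:,:2]/p[:,2:]
def hsv(im): return cv2.cvtColor(im,cv2.COLOR_RGB2HSV)
def plan(target,R,s=None):
    "print rows quantities: shift in tool frame, rotvec from current pose"
    s=s or state();R0=Ro.from_euler('xyz',s["ee_rot"],degrees=True)
    d=R0.inv().apply(np.array(target)-s["ee_pos"]);w=(R0.inv()*R).as_rotvec()
    return d/500,w/.5
E
python3 - <<'E'
from h import *
im=np.load("top.npy");H=hsv(im);c=calibration("top")
m=cv2.inRange(H,(100,120,60),(130,255,255));m[:,:200]=0;m[:,300:]=0;m[:200]=0
p=np.argwhere(m>0)[:,::-1]
W=ray(c,p,12)[:,:2].astype(np.float32)
r=cv2.minAreaRect(W);print("nest",r,len(p))
yel=cv2.inRange(H,(15,120,100),(35,255,255))[205:255,370:415];p=np.argwhere(yel>0)[:,::-1]+[370,205]
W=ray(c,p,8);print("ring",cv2.minEnclosingCircle(W[:,:2].astype(np.float32)),W.mean(0))
for uv,z in(((389,155),228),((321,258),34),((332,137),190),((325,190),20)):print(uv,ray(c,uv,z))
cw=calibration("wrist");print("wrist",cw);s=state()
R0=Ro.from_euler('xyz',s["ee_rot"],degrees=True)
print("cam in tool",R0.inv().apply(-cw["R"].T@cw["t"]-s["ee_pos"]),(cw["R"]@R0.as_matrix()).round(3))
for t in("clamp","regulator"):
  q=trace("top",t)
  if q:
    p=np.argwhere(q[0]["pixels"])[:,::-1];print(t,p.mean(0),ray(c,p.mean(0),84))
E
```

```text
nest ((473.38690185546875, 253.5408935546875), (117.35519409179688, 208.14898681640625), 21.08223533630371) 1405
ring ((519.0365600585938, -224.86050415039062), 25.850994110107422) [ 518.64535408 -224.9597939     8.        ]
(389, 155) [[ 734.2758945  -189.44611144  228.        ]]
(321, 258) [[419.23826318  11.14211728  34.        ]]
(332, 137) [[794.46207556 -18.24468845 190.        ]]
(325, 190) [[648.65505369   2.45190617  20.        ]]
wrist {'mtx': array([[316.41151063,   0.        , 319.31566768],
       [  0.        , 316.41151063, 199.74438077],
       [  0.        ,   0.        ,   1.        ]]), 'R': array([[ 2.85351739e-01,  9.58422447e-01, -8.93841133e-04],
       [ 9.22411500e-01, -2.74376693e-01,  2.71798555e-01],
       [ 2.60252587e-01, -7.83826796e-02, -9.62353753e-01]]), 't': array([-575.36938646,  -30.60532053,  393.22566288])}
cam in tool [  77.65984835    0.69837201 -158.21760252] [[ 0.     1.     0.001]
 [-0.962  0.001 -0.272]
 [-0.272 -0.001  0.962]]
clamp [235.67871486 244.94779116] [[456.94886667 288.11415939  84.        ]]
regulator [261.47674419 235.05232558] [[490.67075074 205.10881652  84.        ]]
```

Call:
send_rows(deltas=[[[0,0,0],[0,0,0.261]],[[0,0,0],[0,0,0.261]],[[0,0,0],[0,0,0.261]],[[0,0,0],[0,0,0.261]],[[0,0,0],[0,0,0.261]],[[0,0,0],[0,0,0.261]],[[0,0,0],[0,0,0.261]]])

```text
time_s: 1.6
ee_pos: [164.3, 551.0, 228.0]
ee_rot: [180.0, -0.0, 110.7]
force: [0.4, -0.1, 0.4]
gripper_width: 91.0
gripper_force: 0.0
```

Call:
send_rows(deltas=[[[-0.0715,0.0304,0.008],[0,0,0]],[[-0.0715,0.0304,0.008],[0,0,0]],[[-0.0715,0.0304,0.008],[0,0,0]],[[-0.0715,0.0304,0.008],[0,0,0]],[[-0.0715,0.0304,0.008],[0,0,0]],[[-0.0715,0.0304,0.008],[0,0,0]]])

```text
time_s: 2.2
ee_pos: [327.4, 382.5, 204.0]
ee_rot: [180.0, -0.0, 111.1]
force: [0.2, 0.5, 1.1]
gripper_width: 91.2
gripper_force: 0.0
```

Call:
send_rows(deltas=[[[-0.0715,0.0304,0.008],[0,0,0]],[[-0.0715,0.0304,0.008],[0,0,0]],[[-0.0715,0.0304,0.008],[0,0,0]],[[-0.0715,0.0304,0.008],[0,0,0]],[[-0.0715,0.0304,0.008],[0,0,0]],[[-0.0715,0.0304,0.008],[0,0,0]],[[0,0,0],[0,0,0]],[[0,0,0],[0,0,0]]])

```text
time_s: 3.0
ee_pos: [488.8, 215.8, 179.8]
ee_rot: [-180.0, -0.0, 110.9]
force: [0.9, 0.6, -0.1]
gripper_width: 91.2
gripper_force: 0.0
```

Run:
```python
from h import *
c=calibration("wrist");im=grab_frame("wrist");np.savez("w1.npz",im=im,**c)
cv2.imwrite("pics/w1.png",im[:,:,::-1])
m=cv2.inRange(hsv(im),(100,120,50),(130,255,255))
n,l,st,_=cv2.connectedComponentsWithStats(m)
k=1+st[1:,4].argmax();print(st[k])
p=np.argwhere(m>0)[:,::-1]
for dx in(0,):
  r=cv2.minAreaRect(ray(c,p,12)[:,:2].astype(np.float32));print(r)
for x in trace("wrist","nest")[:1]:print(x["bbox"])
```

```text
[  255    34   127   207 15233]
((472.1673889160156, 255.01339721679688), (118.20460510253906, 207.13807678222656), 21.108409881591797)
[257.9, 28.8, 126.3, 210.4]
```

View pics/w1.png

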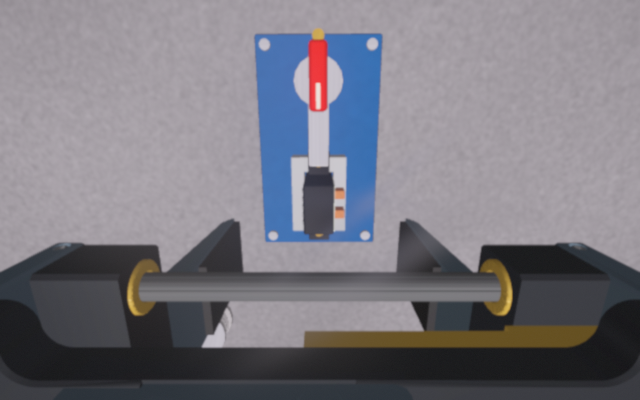

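Run:
```python
from h import *
d=np.load("w1.npz");im=d["im"];c={k:d[k] for k in("mtx","R","t")};H=hsv(im)
a=np.deg2rad(21.1);n=np.array([472.2,255.0]);ex=np.array([np.cos(a),np.sin(a)]);ey=np.array([-ex[1],ex[0]])
m=cv2.inRange(H,(0,120,80),(8,255,255))|cv2.inRange(H,(172,120,80),(180,255,255));m[120:]=0
p=np.argwhere(m>0)[:,::-1];r=cv2.minAreaRect(ray(c,p,89.5)[:,:2].astype(np.float32));print("knob",r, "exp",n+60*ey,"in nest",(r[0]-n)@ex,(r[0]-n)@ey)
b=cv2.inRange(H,(0,0,0),(180,255,75));b[:165]=0;b[240:]=0;b[:,:295]=0;b[:,345:]=0
p=np.argwhere(b>0)[:,::-1];print(p.min(0),p.max(0))
W=ray(c,p,84)[:,:2]-n;print("reg x",np.percentile(W@ex,[1,50,99]),"y",np.percentile(W@ey,[1,50,99]))
# predicted pixels
def P(x,y,z): return proj(c,np.r_[n+x*ex+y*ey,z]).round(1)
print("knobtop",P(-7,35,89.5),P(7,35,89.5),P(-7,85,89.5),P(7,85,89.5))
print("regtop",P(-13,-23,84),P(13,-23,84),P(-13,-67,84),P(13,-67,84))
print("socket",P(-26.5,-7.5,33),P(26.5,-7.5,33))
s=state()
print(plan(np.r_[n+60*ey,140],Ro.from_euler('xyz',[180,0,111.1],degrees=True)))
```

```text
knob ((450.6177978515625, 310.39508056640625), (12.51472282409668, 48.15442657470703), 21.293407440185547) exp [450.60019151 310.97721209] in nest -0.19313959424369034 59.45056011201067
[305 171] [332 217]
reg x [-10.80705589   0.69419398  10.96522364] y [-24.87848603 -19.81410089 -13.99291555]
knobtop [[308.6 110.6]] [[327.1 110.5]] [[307.8  37.7]] [[327.4  37.7]]
regtop [[302.4 183.8]] [[334.  183.8]] [[303.2 233.8]] [[333.4 233.7]]
socket [[290.9 156.4]] [[345.8 156.2]]
(array([ 0.2027061 , -0.00213551,  0.08017287]), array([-0.00040902, -0.00103286, -0.00051334]))
```

Run:
```python
import cv2
i=cv2.imread("pics/w1.png")[20:250,240:400];cv2.imwrite("pics/w1c.png",cv2.resize(i,None,fx=2.6,fy=2.6,interpolation=cv2.INTER_CUBIC))
```

```text
(no output)
```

View pics/w1c.png

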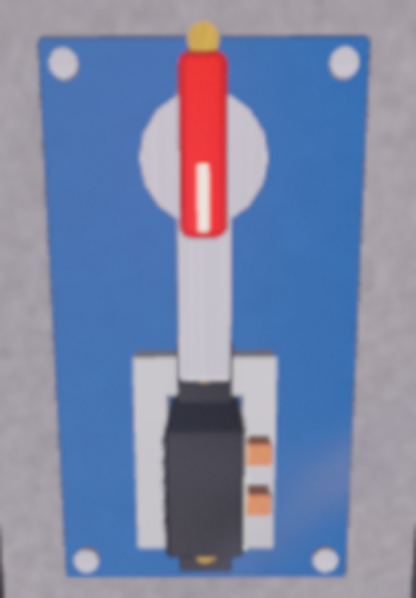

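Call:
send_rows(deltas=[[[0.05,-0.0005,0],[0,0,0]],[[0.05,-0.0005,0],[0,0,0]],[[0.05,-0.0005,0],[0,0,0]],[[0.052,0,0],[0,0,0]],[[0,0,0.055],[0,0,0]],[[0,0,0.055],[0,0,0]],[[0,0,0.055],[0,0,0]],[[0,0,0.045],[0,0,0]],[[0,0,0.01],[0,0,0]],[[0,0,0],[0,0,0]]])

```text
time_s: 4.1
ee_pos: [450.8, 310.8, 69.8]
ee_rot: [-179.9, 0.0, 111.1]
force: [0.2, 0.8, 0.6]
gripper_width: 91.2
gripper_force: 0.0
```

Call:
send_rows(deltas=[[[0,0,0],[0,0,0]],[[0,0,0],[0,0,0]],[[0,0,0],[0,0,0]],[[0,0,0],[0,0,0]],[[0,0,0],[0,0,0]],[[0,0,0],[0,0,0]],[[0,0,0],[0,0,0]],[[0,0,0],[0,0,0]]], grip=1, grip_force=25)

```text
time_s: 4.9
ee_pos: [451.7, 310.2, 69.9]
ee_rot: [-180.0, -0.0, 111.1]
force: [-0.3, 0.7, 0.2]
gripper_width: 30.3
gripper_force: 0.0
```

Call:
send_rows(deltas=[[[0,0,0],[0,0,0]],[[0,0,0],[0,0,0]],[[0,0,0],[0,0,0]],[[0,0,0],[0,0,0]],[[0,0,0],[0,0,0]]])

```text
time_s: 5.4
ee_pos: [451.4, 310.1, 69.9]
ee_rot: [-180.0, 0.0, 111.1]
force: [-1.9, -0.9, 0.3]
gripper_width: 13.8
gripper_force: 25.0
```

Call:
send_rows(deltas=[[[0,0,0],[0,0,0.2]],[[0,0,0],[0,0,0.2]],[[0,0,0],[0,0,0.2]],[[0,0,0],[0,0,0.2]],[[0,0,0],[0,0,0.2]],[[0,0,0],[0,0,0.2]],[[0,0,0],[0,0,0.2]]])

```text
time_s: 6.1
ee_pos: [451.6, 310.1, 69.9]
ee_rot: [-180.0, 0.0, 70.7]
force: [-1.5, -0.4, -0.1]
gripper_width: 13.9
gripper_force: 25.0
```

Call:
send_rows(deltas=[[[0,0,0],[0,0,0.2]],[[0,0,0],[0,0,0.2]],[[0,0,0],[0,0,0.2]],[[0,0,0],[0,0,0.2]],[[0,0,0],[0,0,0.2]],[[0,0,0],[0,0,0.15]],[[0,0,0],[0,0,0]],[[0,0,0],[0,0,0]]])

```text
time_s: 6.9
ee_pos: [451.7, 310.0, 69.9]
ee_rot: [180.0, 0.0, 38.1]
force: [-0.4, -1.4, 0.5]
gripper_width: 14.1
gripper_force: 25.0
```

Call:
send_rows(deltas=[[[0,0,0],[0,0,0]],[[0,0,0],[0,0,0]],[[0,0,0],[0,0,0]],[[0,0,0],[0,0,0]],[[0,0,0],[0,0,0]],[[0,0,0],[0,0,0]]], grip=0.5)

```text
time_s: 7.5
ee_pos: [451.7, 310.3, 69.9]
ee_rot: [-180.0, -0.0, 38.0]
force: [-0.5, 0.1, 0.3]
gripper_width: 45.5
gripper_force: 0.0
```

Call:
send_rows(deltas=[[[0,0,-0.04],[0,0,0]],[[0,0,-0.06],[0,0,0]],[[0,0,-0.06],[0,0,0]],[[0,0,-0.06],[0,0,0]],[[0,0,0],[0,0,0.2]],[[0,0,0],[0,0,0.2]],[[0,0,0],[0,0,0.194]],[[0,0,0],[0,0,0]]], grip=0)

```text
time_s: 8.3
ee_pos: [451.6, 310.2, 180.0]
ee_rot: [-180.0, -0.0, 21.0]
force: [0.3, 0.8, 0.4]
gripper_width: 91.0
gripper_force: 0.0
```

Run:
```python
from h import *
c=calibration("wrist");im=grab_frame("wrist");np.savez("w2.npz",im=im,**c)
cv2.imwrite("pics/w2.png",im[:,:,::-1])
a=np.deg2rad(21.1);n=np.array([472.2,255.0]);ey=np.array([-np.sin(a),np.cos(a)])
print(state()["ee_pos"],state()["ee_rot"],plan(np.r_[n-45*ey,179],Ro.from_euler('xyz',[180,0,21.1],degrees=True)))
```

```text
[451.60420259 310.17641946 179.95460163] [-1.79995899e+02  3.00625251e-05  2.11021101e+01] (array([-0.00130448,  0.207783  ,  0.00189433]), array([-1.43143687e-04,  1.05201589e-06,  7.36547611e-05]))
```

View pics/w2.png

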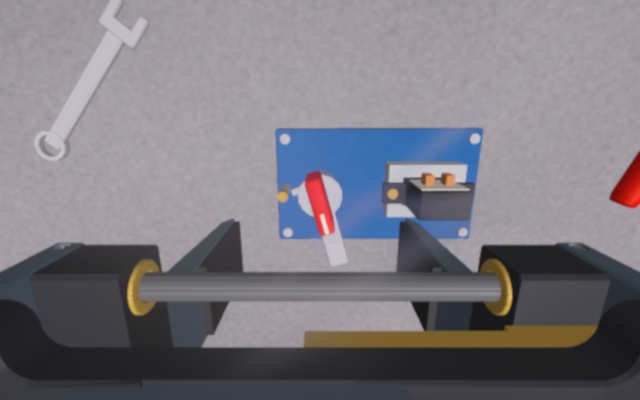

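Call:
send_rows(deltas=[[[-0.001,0.052,0],[0,0,0]],[[0,0.052,0],[0,0,0]],[[0,0.052,0],[0,0,0]],[[0,0.052,0],[0,0,0]],[[0,0,0.06],[0,0,0]],[[0,0,0.06],[0,0,0]],[[0,0,0.06],[0,0,0]],[[0,0,0.04],[0,0,0]],[[0,0,0.018],[0,0,0]],[[0,0,0],[0,0,0]]])

```text
time_s: 9.35
ee_pos: [487.9, 212.7, 60.0]
ee_rot: [-180.0, 0.1, 21.1]
force: [0.2, -0.2, -0.4]
gripper_width: 91.4
gripper_force: 0.0
```

Call:
send_rows(deltas=[[[0,0,0],[0,0,0]],[[0,0,0],[0,0,0]],[[0,0,0],[0,0,0]],[[0,0,0],[0,0,0]],[[0,0,0],[0,0,0]],[[0,0,0],[0,0,0]],[[0,0,0],[0,0,0]],[[0,0,0],[0,0,0]],[[0,0,0],[0,0,0]],[[0,0,0],[0,0,0]]], grip=1, grip_force=30)

```text
time_s: 10.35
ee_pos: [488.6, 212.9, 61.1]
ee_rot: [180.0, -0.0, 21.0]
force: [-0.1, -1.4, 2.3]
gripper_width: 44.0
gripper_force: 30.0
```

Call:
send_rows(deltas=[[[0,0,-0.01],[0,0,0]],[[0,0,-0.02],[0,0,0]],[[0,0,-0.02],[0,0,0]],[[0,0,-0.03],[0,0,0]],[[0,0,-0.05],[0,0,0]],[[0,0,-0.05],[0,0,0]],[[0,0,-0.05],[0,0,0]],[[0,0,-0.05],[0,0,0]],[[0,0,0],[0,0,0]],[[0,0,0],[0,0,0]]])

```text
time_s: 11.35
ee_pos: [488.4, 212.9, 201.4]
ee_rot: [-180.0, -0.1, 21.0]
force: [-0.9, 0.5, -0.4]
gripper_width: 43.8
gripper_force: 30.0
```

Run:
```python
from h import *
c=calibration("top");im=grab_frame("top");H=hsv(im);np.save("top1.npy",im)
i=im[140:270,350:430]
cv2.imwrite("pics/topc.png",cv2.resize(i,None,fx=4.4,fy=4.4,interpolation=cv2.INTER_CUBIC)[:,:,::-1])
w=cv2.inRange(H,(0,0,200),(180,40,255));w[:140]=0;w[200:]=0;w[:,:365]=0;w[:,415:]=0
p=np.argwhere(w>0)[:,::-1];r=cv2.minAreaRect(ray(c,p,228)[:,:2].astype(np.float32));print(r)
ci=calibration("wrist");wi=grab_frame("wrist");np.savez("w3.npz",im=wi,**ci);cv2.imwrite("pics/w3.png",wi[:,:,::-1])
print(state()["ee_pos"],state()["force"])
```

```text
((703.1991577148438, -188.96560668945312), (71.02741241455078, 52.057090759277344), 11.590028762817383)
[487.59590412 212.60613145 199.87490991] [-0.42534565 -1.24413641 -1.54473401]
```

View pics/topc.png

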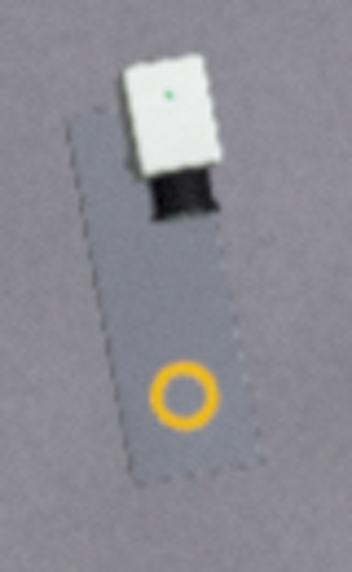

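View pics/w3.png

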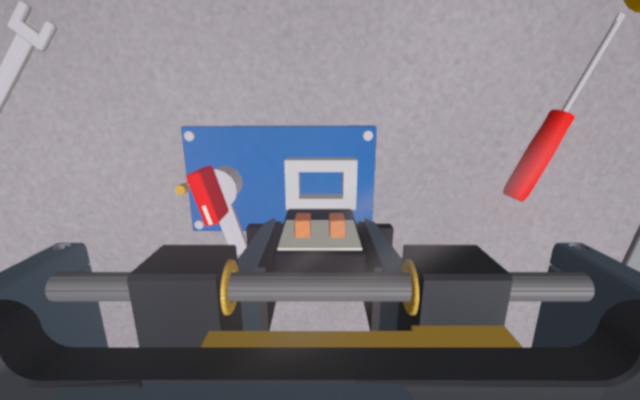

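Call:
send_rows(deltas=[[[0,0,-0.02],[0,0,0.1]],[[0,0,-0.03],[0,0,0.153]],[[0,0.02,-0.03],[0,0,0.1]],[[-0.0154,0.05,0],[0,0,0]],[[-0.02,0.06,0],[0,0,0]],[[-0.02,0.06,0],[0,0,0]],[[-0.02,0.06,0],[0,0,0]],[[-0.02,0.06,0],[0,0,0]],[[-0.02,0.06,0],[0,0,0]],[[-0.02,0.06,0],[0,0,0]]])

```text
time_s: 12.45
ee_pos: [462.0, -12.1, 239.6]
ee_rot: [-180.0, 0.2, 10.9]
force: [0.8, 0.1, -0.6]
gripper_width: 44.0
gripper_force: 30.0
```

Call:
send_rows(deltas=[[[-0.02,0.06,0],[0,0,0]],[[-0.02,0.06,0],[0,0,0]],[[-0.02,0.06,0],[0,0,0]],[[-0.01,0.06,0],[0,0,0]],[[-0.01,0.06,0],[0,0,0]],[[0,0.06,0],[0,0,0]],[[0,0.06,0],[0,0,0]],[[0,0.05,0],[0,0,0]],[[0,0.03,0],[0,0,0]],[[0,0,0],[0,0,0]]])

```text
time_s: 13.45
ee_pos: [470.8, -265.0, 239.6]
ee_rot: [-179.9, 0.1, 10.8]
force: [-0.5, 1.3, -1.3]
gripper_width: 43.8
gripper_force: 30.0
```

Call:
send_rows(deltas=[[[0,0,0],[0,0,0]],[[0,0,0],[0,0,0]],[[0,0,0],[0,0,0]]])

```text
time_s: 13.75
ee_pos: [470.8, -262.9, 241.1]
ee_rot: [-180.0, -0.0, 10.9]
force: [0.4, -0.3, -0.7]
gripper_width: 43.4
gripper_force: 30.0
```

Run:
```python
from h import *
c=calibration("wrist");s=state();im=grab_frame("wrist");np.savez("w4.npz",im=im,**c)
cv2.imwrite("pics/w4.png",im[:,:,::-1]);print(s["ee_pos"],s["ee_rot"])
```

```text
[ 470.77647422 -262.85505844  241.06007611] [-1.79978247e+02 -4.53383532e-03  1.09436773e+01]
```

View pics/w4.png

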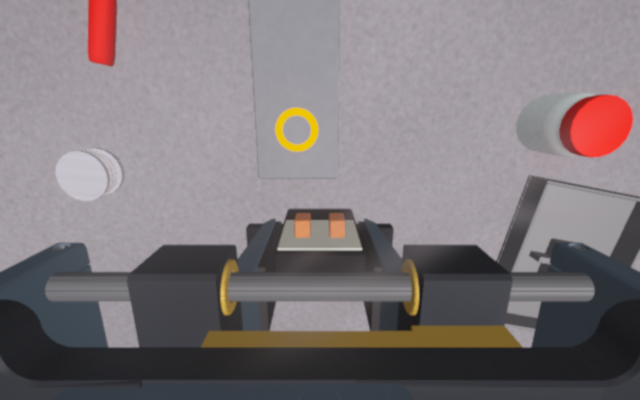

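Run:
```python
from h import *
d=np.load("w4.npz");im=d["im"];c={k:d[k] for k in("mtx","R","t")};H=hsv(im)
T=np.array([470.776,-262.855,241.06]);R0=Ro.from_euler('xyz',[180,0,10.944],degrees=True)
y=cv2.inRange(H,(18,150,120),(35,255,255));y[:100]=0;y[160:]=0;y[:,:260]=0;y[:,340:]=0
p=np.argwhere(y>0)[:,::-1];r=cv2.minEnclosingCircle(ray(c,p,8)[:,:2].astype(np.float32));print("ring",r,ray(c,p,8).mean(0))
e=cv2.fitEllipse(max(cv2.findContours(y,0,2)[0],key=len));print("ell",ray(c,e[0],8),e)
# base edges: saturation/gray step by row
g=cv2.GaussianBlur(im.astype(float),(5,5),0);bl=g[:,:,0]-g[:,:,2]  # R-B
L=[];Rr=[]
for row in list(range(5,95,3))+list(range(160,172,3)):
    v=g[row-2:row+3].mean(0).sum(1)*.3+0*bl[row]
    gr=np.abs(np.gradient(cv2.GaussianBlur(v.reshape(1,-1),(9,1),0)[0]))
    L.append((235+gr[235:275].argmax(),row));Rr.append((325+gr[325:355].argmax(),row))
for n,q in(("L",L),("R",Rr)):
    W=ray(c,np.array(q),8)[:,:2]; k=np.ones(len(W),bool)
    for _ in range(5):
        f=np.polyfit(W[k,0],W[k,1],1);res=W[:,1]-np.polyval(f,W[:,0]);k=np.abs(res)<1.5*max(.6,np.std(res[k]))
    print(n,np.degrees(np.arctan(f[0])),k.sum(),len(k),"y at 518.8",np.polyval(f,518.8))
def P(x,yy,z): return proj(c,T+R0.apply([x,yy,49.1-z])).round(1)
print("plate top",P(14,-20,68),P(14,20,68),"bot",P(14,-20,28))
print("body top front",P(13,-22,72),P(13,22,72),"back",P(-13,-22,72))
print("brush front top",[P(23,a,55) for a in(-13,-5,5,13)],"front bot",P(23,-13,41),P(23,13,41))
i=im[195:265,230:410];cv2.imwrite("pics/w4c.png",cv2.resize(i,None,fx=4.4,fy=4.4,interpolation=cv2.INTER_CUBIC)[:,:,::-1])
```

```text
ring ((518.337158203125, -224.64361572265625), 25.557167053222656) [ 518.86468875 -224.73691577    8.        ]
ell [[ 518.74574869 -224.6077036     8.        ]] ((296.3763732910156, 129.23529052734375), (41.282012939453125, 42.56135559082031), 159.73690795898438)
L 11.156326900672333 32 34 y at 518.8 -171.75188961526638
R 11.606823809602199 20 34 y at 518.8 -277.96896491244615
plate top [[279.3 245.7]] [[363.1 245.8]] bot [[287.3 218.3]]
body top front [[274.  251.3]] [[368.5 251.3]] back [[276.  300.2]]
brush front top [array([[295.5, 218.9]]), array([[311.2, 218.9]]), array([[330.9, 218.9]]), array([[346.6, 218.9]])] front bot [[297.3 210.5]] [[344.5 210.6]]
```

View pics/w4c.png

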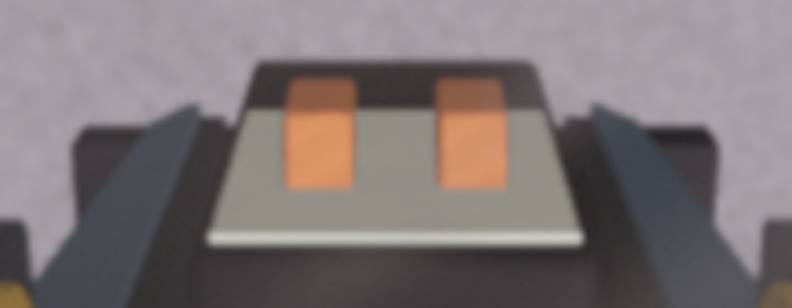

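Call:
send_rows(deltas=[[[0,-0.0154,0],[0,0,-0.009]],[[0.02,-0.02,0],[0,0,0]],[[0.02,-0.02,0.02],[0,0,0]],[[0.02,0,0.02],[0,0,0]],[[0.022,0,0.02],[0,0,0]],[[0,0,0.02],[0,0,0]],[[0,0,0],[0,0,0]],[[0,0,0],[0,0,0]],[[0,0,0],[0,0,0]],[[0,0,0],[0,0,0]]])

```text
time_s: 14.8
ee_pos: [505.8, -229.2, 201.5]
ee_rot: [180.0, -0.1, 11.1]
force: [-0.4, -1.1, -0.5]
gripper_width: 43.6
gripper_force: 30.0
```

Run:
```python
from h import *
S=[];Q=[]
for k in range(8):
    S.append(state()["ee_pos"]);Q.append(state()["ee_rot"][2])
    c=calibration("wrist");im=grab_frame("wrist")
print(np.mean(S,0),np.std(S,0),np.mean(Q));np.savez("w5.npz",im=im,**c)
sc=grab_frame("scene")[190:290,220:340]
a=cv2.resize(sc,None,fx=4.8,fy=4.8,interpolation=cv2.INTER_CUBIC)
t=grab_frame("top")[140:260,350:430];b=cv2.resize(t,None,fx=3,fy=4,interpolation=cv2.INTER_CUBIC)[:480]
w=im[0:250,200:440]
cv2.imwrite("pics/f.png",np.hstack([cv2.resize(a,(480,400)),cv2.resize(w,(320,400))])[:,:,::-1])
H=hsv(im);y=cv2.inRange(H,(18,150,120),(35,255,255));y[:100]=0;y[205:]=0;y[:,:260]=0;y[:,380:]=0
p=np.argwhere(y>0)[:,::-1]
if len(p)>20:
  q=ray(c,p,8);print(len(p),cv2.minEnclosingCircle(q[:,:2].astype(np.float32)))
d=ray(c,[(320,150)],8)
print(plan([505.68,-227.74,201.1],Ro.from_euler('xyz',[180,0,11.2],degrees=True),dict(ee_pos=np.mean(S,0),ee_rot=[180,0,np.mean(Q)])))
```

```text
[ 505.81397367 -229.02434825  201.30015402] [0.01446333 0.12032196 0.15996806] 11.11497121643091
860 ((518.0833740234375, -224.7532958984375), 25.622243881225586)
(array([ 0.00023227, -0.00257217,  0.00040031]), array([ 4.89186251e-32,  3.63483065e-19, -2.96806446e-03]))
```

View pics/f.png

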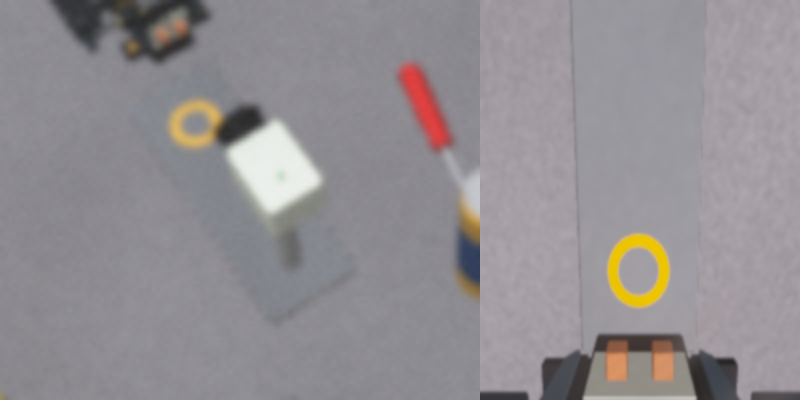

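Call:
send_rows(deltas=[[[0,-0.0026,0.0003],[0,0,-0.003]],[[0,0,0],[0,0,0]],[[0,0,0],[0,0,0]],[[0,0,0],[0,0,0]],[[0,0,0],[0,0,0]],[[0,0,0],[0,0,0]],[[0,0,0],[0,0,0]],[[0,0,0],[0,0,0]]])

```text
time_s: 16.1
ee_pos: [505.6, -227.6, 200.8]
ee_rot: [-180.0, -0.0, 11.2]
force: [0.3, -0.5, -0.7]
gripper_width: 44.0
gripper_force: 30.0
```

Run:
```python
from h import *
s=state();print(s["ee_pos"],s["ee_rot"],s["gripper_force"],np.abs(s["qvel"]).max())
im=grab_frame("wrist");H=hsv(im);m=cv2.inRange(H,(5,80,100),(14,255,255));m[:205]=0;m[245:]=0
p=np.argwhere(m[:,285:355]>0);print(p.mean(0)+[0,285],len(p))
assert abs(s["ee_pos"]-[505.7,-227.7,201.1]).max()<1.2
print(job_done())
```

```text
[ 505.56341467 -227.56876943  200.76135821] [-1.79994642e+02 -3.65518294e-04  1.12162522e+01] 29.99981939792633 0.12188736275551458
[225.08 319.03] 800
the job is handed in; nothing more can be done
None
```

The clamp is snapped open, and the regulator is lifted out and held still above the yellow ring with its brush face to the lens, by my measurements within about 1–2 mm and a fraction of a degree; I handed the job in at about 16 s of the 58 s allowed, and no verdict has come back.

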